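# Slide the gun hanger round the bent bar to its outer end

## Robot

A 7-joint arm with a two-finger parallel gripper is mounted at the origin on the work surface. World frame = base frame: x ahead of the robot, y to its left, z up, the work surface at z = 0. Lengths are in mm, angles in rad, forces in N, time in s.
With the tool pointing down it reaches from about 425 to 975 mm from the base axis. Payload 16.7 kg.
Tool frame: the origin (TCP) lies at the very end of the fingers, on their centre line; the grasp point (between the pads) lies 19 mm behind it; z points along the fingers, y is the line along which they close (so a half turn about z gives the same grasp; the last joint's range is limited). The gripper opens to 85 mm and grips with 20 to 120 N. Pads are 22 mm wide; open, the fingers measure 114 mm over their backs; the gripper's body (76 mm by 85 mm) begins 54 mm behind the grasp point. The pads swing forward as they close: fully open they stand 13 mm farther back than shut.
Start: joints at [-1.474, 0.426, 0.074, 1.606, -0.034, 1.111, -0.067], TCP at [164.257, 654.672, 231.302] pointing down, gripper open.
Joint ranges: [-2.85, 2.85], [-0.5, 2.14], [-1.23, 1.37], [0.21, 2.46], [-1.02, 4.16], [0.16, 2.05], [-2.73, 2.73]. Speed limits (rad/s): [1.89, 1.89, 2.39, 2.39, 3.01, 3.01, 3.01].

## Interface

Orientations are given as a unit quaternion [w, x, y, z].
In Python, from workcell import sense, eyes, ticket, masks_of, mark_of gives the robot as it stands.
- The arm moves only by the shell command python3 -m jog 'ROWS' [OPENING]. ROWS is a JSON list of rows, 1 to 12 of them, each of 4 numbers: dx, dy, dz in mm, then a turn about the tool's z in rad; each row is the pose to reach, as a shift and turn from the pose commanded when the command began, along the tool's axes at that moment; what a row does not reach only later rows make up. A row lasts 1/12 s, in which the tool goes at most 41.7 mm and 0.125 rad, less where a joint would pass 70% of its speed; a pose out of reach is approached as far as the arm can. OPENING is the finger opening in mm, set as the command begins (- or left out keeps the last). The fingers move at their own pace and stop on an object; the grip force is fixed at half the most. Time passes only in rows, so rows that do not move let the fingers close. It prints the time, the measured TCP pose, the force, the opening and the grip force at its end.
- sense(): the state, without advancing time (a new reading comes with each control period).
- eyes.snapshot(name): name is "scene" or "top" or "wrist"; returns the picture (420x560x3 uint8, red, green, blue); there is no depth.
- eyes.calibration(name): a dict with "intrinsics" (3x3 intrinsics, pixels), "rvec" (rotation vector, rad) and "tvec" (3), from world to camera coordinates, as OpenCV has them. Camera axes: x right, y down, z forward; pixel columns grow to the right and rows downward; lengths in mm; the calibration is good to about 2 mm. A picture is of the moment at which its call begins: read the wrist's pose just before it. calibration takes no time and is no camera call; for the wrist camera it gives the pose at the moment of the call.
- ticket.finish_job(): hands the job in; it is judged then, once.
Trained networks look in the newest picture that a camera, given by its name, has taken for a name from the list of things; names that differ only in an ending like _2 or _b are one class to them, and where a whole thing is asked for, a point or a joint stands for the part that bears it (a point fixed in the world has none). Each returns a list of dicts, best first, with "p" (0 to 1); they miss things now and then, are a little off and sometimes report something else, mostly with a low value. They report only what shows in the picture. A call takes as long as a camera call. They do not tell look-alikes from the thing itself.
- masks_of(camera, thing): "region" (420x560 bool, what is visible of it) and "position" ([column, row] in pixels, amid what is visible of it).
- mark_of(camera, thing): "position" ([column, row] in pixels: a listed point, or the origin of a listed thing).
The state is a dict: "time": time; "q": joint angles; "dq": joint speeds; "tau": joint torques, N m; "tcp_pos": TCP position; "ee_rot": TCP orientation; "ft_force": force on the tool from outside, world axes, zero at the start; "moment": the same for the moment, N m; "opening": finger opening in mm; "grip_force": force on a finger pad.
Only numpy, scipy, OpenCV 4.12 (cv2) and the standard library are available. Lean on these libraries where they do the work, as an engineer would, in place of code of your own. Each camera call takes 0.05 s, during which the arm holds its last target. There are 200 camera calls.

## Task

The orange-tabbed gun hanger is parked next to the post of the bent-bar stand. Take it by its tab and slide it along the bar, round the bend, following the bar by feel without letting the collar bind or forcing the bar, until it is fully home against the black knob at the bar's end. Let go and leave it hanging there, and leave the bottles, the cup and the can where they stand.

Things in the scene. Friction and masses are not known exactly. Their poses are not given: they have to be found in the camera images.
- hanger: Loose gun hanger, 0.12 to 0.22 kg, hanging on the bar: aluminium collar with a bore along the hanger's x axis, orange grip tab above, steel foot (24 x 30 x 20 mm) below with an upturned hook on each side (out to y = +/-43 mm). Origin: centre of the foot's underside, z up. Heavier below the bore, it hangs upright by itself and stays where it is left on the bar.
- hanger_bore (a point): Centre of the hanger's bore, midway along it, 34 mm above the foot's underside; axes as the hanger's, bore along x. Bore 13 mm in diameter; collar 30 mm outside diameter and 18 mm long. At rest the bore hangs about 1.5 mm below the bar's axis.
- hanger_tab (a point): Centre of the orange tab's top, 50 mm above the bore's centre. The tab is 22 mm (x) by 10 mm (y) and 36 mm tall: grip it across y, from above, fingertips at most 34 mm below its top so that they clear the collar.
- stand: Stand bolted to the bench, rigid: base plate, square post and grey clamp block (34 mm square, 30 mm tall, face at y = 7 mm, top 15 mm above the bar's axis) holding a bent bar of 10 mm round steel. Origin: on the bench, z up, under the bar's clamped end. Bar axis 130 mm up, level, straight from (0, 0) to (0, 110) mm; then it bends by about a quarter turn towards -x.
- bend (a point): Middle of the bend on the bar's axis, 130 mm up; axes as the stand's. The bend's radius is 50 mm (centre 50 mm to -x of the clamped straight's end). From this point outwards the bar is hand-bent: in all 83 to 100 degrees, and its free straight may climb or droop by up to 6 degrees. No reading shows how: feel side force, lift and twist, and yield. Over 20 N on the bar is too much.
- bend_end (a point): Where the bend would end if bent level to 90 degrees (50 mm to -x, 50 mm to +y of the clamped straight's end); axes as the stand's. The real bar may be some mm off. 75 mm beyond the bend's end sits a black knob, 20 mm in diameter, 12 mm long. Hanger home: collar touching the knob, bore centre 66 mm beyond the bend's end. The bore has 1.5 mm play all round, about 1 mm in the bend.
- red_paint: Red paint bottle, 44 mm diameter, 120 mm tall, origin under its centre; leave it alone.
- silver_paint: Silver paint bottle, 44 mm diameter, 120 mm tall, origin under its centre; leave it alone.
- white_paint: White paint bottle, 44 mm diameter, 120 mm tall, origin under its centre; leave it alone.
- mix_cup: Clear mixing cup, 72 mm across, 85 mm tall, origin under its centre; leave it alone.
- hardener: Metal can, 70 mm diameter, 100 mm tall, origin under its centre; leave it alone.
Things that resemble listed ones, but are neither listed nor needed, are in the scene too. What is shaped like the hanger but green or red is not meant.

How it is judged:
By the outcome, as a careful person would: the job done as asked, in the order asked, and still so for the second after the job is handed in, with the robot touching nothing.
It also fails if it takes over 72 s, if anything falls off the work surface, if the arm or the gripper's body presses on something with over 40 N, if the wrist force passes 120 N, or if a joint passes its speed limit or range.

## Working session

There is one attempt and no reset: what is moved stays moved. The work goes in short steps, Python scripts to look and compute and a shell command to move; the robot and the scene stay as the last step left them, time stands still between calls to the robot, and variables do not carry over. Pictures are saved under pics/ and viewed, at most 10 in all, crops included, and the job is handed in when it is done.

```bash
mkdir -p pics; ls; cat > h.py <<'E'
import numpy as np, cv2
from workcell import sense, eyes, ticket, masks_of, mark_of
def cal(n):
    c=eyes.calibration(n); return np.array(c["intrinsics"],float),np.array(c["rvec"],float),np.array(c["tvec"],float).ravel()
def ray(n,px,c=None):
    K,r,t=c or cal(n); R=cv2.Rodrigues(r)[0]
    d=R.T@np.linalg.inv(K)@np.array([px[0],px[1],1.]); return -R.T@t,d/np.linalg.norm(d)
def atz(n,px,z,c=None):
    o,d=ray(n,px,c); return o+d*(z-o[2])/d[2]
def tri(rays):
    A=np.zeros((3,3));b=np.zeros(3)
    for o,d in rays:
        P=np.eye(3)-np.outer(d,d);A+=P;b+=P@o
    x=np.linalg.solve(A,b); return x,[np.linalg.norm((np.eye(3)-np.outer(d,d))@(x-o)) for o,d in rays]
def proj(n,p,c=None):
    K,r,t=c or cal(n); return cv2.projectPoints(np.array(p,float).reshape(-1,1,3),r,t,K,None)[0][:,0]
def save(n,f,crop=None,s=1):
    im=eyes.snapshot(n)[:,:,::-1]
    if crop: x0,y0,x1,y1=crop; im=im[y0:y1,x0:x1]
    cv2.imwrite(f,cv2.resize(im,None,fx=s,fy=s,interpolation=cv2.INTER_CUBIC))
E
python3 - <<'E'
from h import *
ims=[]
for n in("scene","top"):
    save(n,f"pics/{n}.png")
    for th in("hanger","hanger_tab","hanger_bore","stand","bend","bend_end"):
        print(n,th,[(np.round(m["position"]).tolist(),round(m["p"],2)) for m in mark_of(n,th)][:4])
s=sense();print(s["tcp_pos"],s["ee_rot"],s["ft_force"],s["moment"],s["opening"],s["time"])
E
```

```text
pics
scene hanger [([184.0, 261.0], 0.94), ([204.0, 375.0], 0.81), ([267.0, 255.0], 0.78), ([269.0, 218.0], 0.54)]
scene hanger_tab [([266.0, 222.0], 0.84), ([268.0, 239.0], 0.73), ([177.0, 235.0], 0.71), ([197.0, 346.0], 0.64)]
scene hanger_bore [([268.0, 238.0], 0.92), ([201.0, 370.0], 0.85), ([185.0, 252.0], 0.57)]
scene stand [([249.0, 295.0], 0.61), ([265.0, 254.0], 0.59)]
scene bend [([297.0, 220.0], 0.82)]
scene bend_end [([294.0, 209.0], 0.74)]
top hanger [([436.0, 172.0], 0.82), ([339.0, 187.0], 0.72), ([360.0, 275.0], 0.58)]
top hanger_tab [([369.0, 274.0], 0.65), ([446.0, 169.0], 0.63), ([341.0, 179.0], 0.58)]
top hanger_bore [([368.0, 273.0], 0.59), ([437.0, 175.0], 0.56), ([340.0, 185.0], 0.55)]
top stand [([355.0, 196.0], 0.94), ([214.0, 161.0], 0.2)]
top bend [([301.0, 176.0], 0.64)]
top bend_end [([291.0, 191.0], 0.93), ([340.0, 183.0], 0.62)]
[164.25871504 654.65174138 231.30134569] [-2.39313723e-05  1.22641709e-01  9.92451011e-01 -2.72036161e-05] [-0.5094269  -0.18473145  0.12227609] [-0.0150836  -0.01350311 -0.03258198] 85.41562274359548 0.7
```

View pics/scene.png

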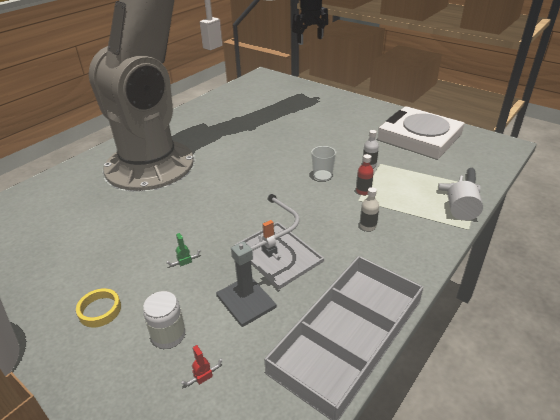

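View pics/top.png

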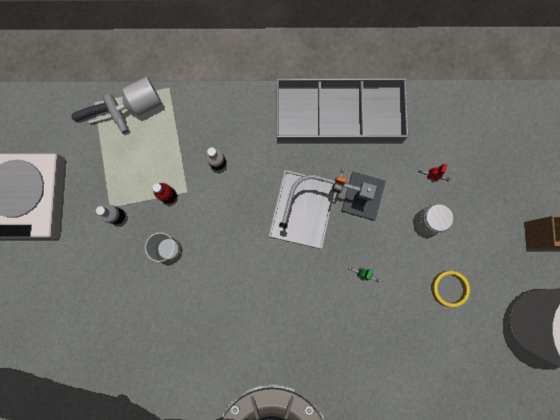

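The orange-tabbed hanger is on the bar at scene (268,232) and top (341,181). The green one, at scene (183,250), and the red one, at scene (202,368), lie loose on the bench and are not meant. I'll confirm this in one enlarged crop and measure.

```bash
python3 - <<'E'
from h import *
a=eyes.snapshot("top")[160:250,265:395,::-1]; b=eyes.snapshot("scene")[180:310,210:340,::-1]
f=lambda i:cv2.resize(i,(400*i.shape[1]//130,400*i.shape[0]//130),interpolation=cv2.INTER_CUBIC)
A=f(a);B=f(b);o=np.zeros((400,800,3),np.uint8);o[:A.shape[0],:400]=A;o[:,400:]=B
cv2.imwrite("pics/crop.png",o)
for n in("top","scene"):
    im=eyes.snapshot(n); hsv=cv2.cvtColor(im,cv2.COLOR_RGB2HSV)
    m=(hsv[...,0]>4)&(hsv[...,0]<16)&(hsv[...,1]>170)&(hsv[...,2]>90)
    k,l,s,c=cv2.connectedComponentsWithStats(m.astype(np.uint8))
    for i in range(1,k):
        if s[i,4]>15: print(n,s[i],c[i])
    K,r,t=cal(n);R=cv2.Rodrigues(r)[0];print(n,"cam",-R.T@t,K[0,0])
print(tri([ray("scene",(266,222)),ray("top",(341,179))]))
print("stand top",atz("top",(355,196),0),"bend",atz("top",(301,176),130),"end",atz("top",(291,191),130),"knob",atz("top",(284,227),130),atz("top",(368,190),145))
print("scene bend",atz("scene",(297,220),130),"end",atz("scene",(294,209),130),"knob",atz("scene",(272,198),130))
E
```

```text
top [337 177   9   6  35] [340.85714286 179.11428571]
top cam [ 420.09117433  -29.58999153 1140.33332967] 436.53658902819035
scene cam [1119.02674845 -716.0878723   795.84681837] 463.00234990136
(array([ 629.30990354, -159.31063142,  177.08042262]), [np.float64(2.088466325049746), np.float64(2.0884663250497866)])
stand top [ 623.59580943 -217.52955345    0.        ] bend [648.47992627 -69.90343411 130.        ] end [612.42793417 -46.18045656 130.        ] knob [527.30281609 -29.70064234 130.        ] [ 611.79080448 -223.95405533  145.        ]
scene bend [642.34129706 -71.87957468 130.        ] end [613.11441677 -43.91879568 130.        ] knob [545.33916999 -41.02171678 130.        ]
```

View pics/crop.png

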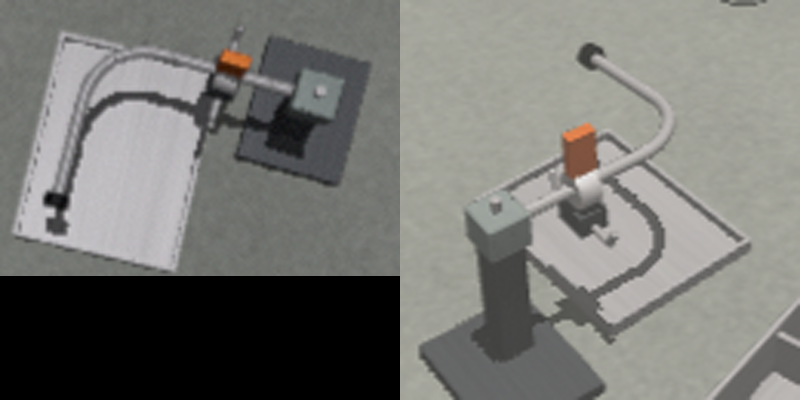

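The crop confirms it: the orange tab is at top crop (234,62) and scene crop (580,150), on the bar beside the clamp block, and the knob is at top crop (55,199). Next I fit the bar's shape to pixels from both views.

```bash
cat > bar.py <<'E'
import numpy as np
# bar as function of arclength; params x0,y0,yaw,total bend,climb (rad)
def curve(p,ds=1.0):
    x0,y0,yaw,B,c=p; R=50; pts=[];s=np.arange(0,110+R*B+75+12,ds)
    h=np.clip((s-110)/R,0,B)              # heading turn
    m=np.pi/4; sl=c*np.clip((h-m)/(B-m),0,1)
    d=np.c_[-np.sin(h)*np.cos(sl),np.cos(h)*np.cos(sl),np.sin(sl)]
    q=np.vstack([[0,0,130],[0,0,130]+np.cumsum(d[:-1]*ds,0)])
    C,S=np.cos(yaw),np.sin(yaw); M=np.array([[C,-S,0],[S,C,0],[0,0,1]])
    return s,q@M.T+[x0,y0,0],d@M.T,h,sl
E
python3 - <<'E'
from h import *; from bar import curve
from scipy.optimize import least_squares
k=400/130
T=np.array([(290,88),(270,82),(185,60),(150,54),(125,56),(100,72),(86,98),(76,130),(68,165)])/k+[265,160]
S=np.array([(135,209),(160,200),(215,178),(245,160),(268,132),(265,108),(245,90),(220,73),(200,60)])/k+[210,180]
kn=[(np.array((55,199))/k+[265,160]),(np.array((192,55))/k+[210,180])]
ct=np.array((317,95))/k+[265,160]; cs=np.array((497,215))-[400,0]; cs=cs/k+[210,180]
cc={n:cal(n) for n in("top","scene")}
print("knob tri",tri([ray("top",kn[0]),ray("scene",kn[1])]))
def res(v):
    p=v[:5];s,q,*_=curve(p,2.);r=[]
    off={"top":v[5:7],"scene":v[7:9]}
    C,Sn=np.cos(p[2]),np.sin(p[2]); ctp=[p[0]+10*Sn,p[1]-10*C,145]
    for n,P,kk,c in(("top",T,kn[0],ct),("scene",S,kn[1],cs)):
        u=proj(n,q,cc[n])+off[n]
        D=P[:,None]-u[None]; i=np.linalg.norm(D,axis=2).argmin(1)
        for a,j in enumerate(i):
            t=u[min(j+1,len(u)-1)]-u[max(j-1,0)];t/=np.linalg.norm(t); d=D[a,j]; r.append(d[0]*t[1]-d[1]*t[0])
        r+=list(kk-u[-4])
        if n=="top": r+=list(c-proj(n,[ctp],cc[n])[0]-off[n])
    return np.r_[r,v[5:]/0.8,(v[3]-1.6)/.09,v[4]/.06]
v0=np.r_[620,-215,-.25,1.6,0,0,0,0,0]
o=least_squares(res,v0,loss="soft_l1"); print(np.round(o.x,3),o.cost); J=o.jac; print("sd",np.round(np.sqrt(np.diag(np.linalg.inv(J.T@J))),3)*.5)
np.save("p.npy",o.x[:5])
s,q,d,h,sl=curve(o.x[:5],1.)
for st in(25,30,40,110,150,len(s)-13):print(s[st],q[st].round(1))
print("tab",tri([ray("scene",(266,222)),ray("top",(341,179.))]),atz("top",(340.9,179.1),178.5))
E
```

```text
knob tri (array([534.35812562, -26.90289929, 116.86943264]), [np.float64(0.2144737154061756), np.float64(0.21447371540604443)])
[ 6.16378e+02 -2.18343e+02 -2.83000e-01  1.59300e+00 -5.90000e-02
 -1.03000e-01  1.09700e+00  4.68000e-01  1.37000e+00] 6.067153790894159
sd [1.5065 1.144  0.0075 0.0165 0.0175 0.382  0.562  0.4275 0.486 ]
25.0 [ 623.4 -194.3  130. ]
30.0 [ 624.8 -189.5  130. ]
40.0 [ 627.5 -179.9  130. ]
110.0 [ 647.1 -112.7  130. ]
150.0 [642.9 -74.  130. ]
264.0 [540.9 -31.  124.5]
tab (array([ 629.30990354, -159.31063142,  177.08042262]), [np.float64(2.088466325049746), np.float64(2.0884663250497866)]) [ 630.28570651 -157.44972276  178.5       ]
```

```bash
cat >> h.py <<'E'
from scipy.spatial.transform import Rotation as Ro
def axes():
    s=sense(); q=s["ee_rot"]; return s,Ro.from_quat([q[1],q[2],q[3],q[0]]).as_matrix()
def togo(p,head=None):
    s,M=axes(); d=M.T@(np.array(p)-s["tcp_pos"]); a=np.arctan2(M[1,1],M[0,1])
    t=None if head is None else -((head-a+np.pi)%(2*np.pi)-np.pi)
    print("go",d.round(1),"turn",t,"head",round(a,3),"q7",s["q"][6].round(2),"t",s["time"])
E
python3 -m jog '[[-320,-330,0,0.8],[-320,-330,0,0.8],[-320,-330,0,0.8],[-320,-330,0,0.8],[-320,-330,0,0.8],[-320,-330,0,0.8],[-320,-330,0,0.8],[-320,-330,0,0.8],[-320,-330,0,0.8],[-320,-330,0,0.8],[-320,-330,0,0.8],[-320,-330,0,0.8]]' 85
python3 -c "
from h import *;togo([629.5,-158.5,231],-.283)"
```

```text
time: 1.9
tcp_pos: [397.5, 250.2, 231.8]
ee_rot: [0.0, 0.503, 0.864, 0.0]
ft_force: [0.3, -1.9, -0.1]
opening: 85.1
grip_force: 0.0
go [-4.7e+02 -4.0e-01  1.1e+00] turn 0.8001918148213121 head 0.517 q7 -0.13 t 1.9
```

```bash

python3 -m jog '[[-470,0,0,0.8],[-470,0,0,0.8],[-470,0,0,0.8],[-470,0,0,0.8],[-470,0,0,0.8],[-470,0,0,0.8],[-470,0,0,0.8],[-470,0,0,0.8],[-470,0,0,0.8],[-470,0,0,0.8],[-470,0,0,0.8],[-470,0,0,0.8]]'
python3 -m jog '[[0,0,0,0],[0,0,0,0]]'
python3 - <<'E'
from h import *
togo([629.5,-158.5,150],-.283)
c=cal("wrist"); im=eyes.snapshot("wrist"); hsv=cv2.cvtColor(im,cv2.COLOR_RGB2HSV)
m=((hsv[...,0]>4)&(hsv[...,0]<18)&(hsv[...,1]>150)&(hsv[...,2]>90)).astype(np.uint8)
k,l,s,cc=cv2.connectedComponentsWithStats(m)
for i in range(1,k):
    if s[i,4]>100: print(s[i],cc[i],cv2.minAreaRect(np.argwhere(l==i)[:,::-1].astype(np.float32)))
print([(np.round(x["position"],1).tolist(),atz("wrist",x["position"],178.5,c).round(1).tolist(),x["p"]) for x in mark_of("wrist","hanger_tab")])
o=im[:,:,::-1].copy()
from bar import curve
p=np.load("p.npy"); 
for u in proj("wrist",curve(p,5)[1],c): cv2.circle(o,tuple(int(a) for a in u),1,(0,0,255),-1)
cv2.imwrite("pics/w1.png",o); print(ray("wrist",(280,210),c))
s_=sense();print(s_["ft_force"],s_["moment"])
E
```

```text
time: 2.9
tcp_pos: [631.2, -156.1, 231.3]
ee_rot: [0.001, 0.799, 0.602, -0.001]
ft_force: [-1.7, 0.1, -0.3]
opening: 85.2
grip_force: 0.0
time: 3.07
tcp_pos: [629.7, -150.8, 230.9]
ee_rot: [-0.0, 0.798, 0.603, -0.0]
ft_force: [-0.2, 0.5, 0.2]
opening: 85.0
grip_force: 0.0
go [-7.4  1.9 80.9] turn 0.006269316200099961 head -0.277 q7 0.16 t 3.0667
[277 209  15  46 528] [283.67613636 234.92613636] ((284.0, 231.5), (45.0, 14.0), 90.0)
[([283.4, 239.4], [630.4, -157.8, 178.5], 0.79)]
(array([651.03784383, -75.34101137, 373.10723475]), array([-0.08407864, -0.30327366, -0.94918695]))
[-0.41320149  0.13242414 -0.74306032] [0.07289514 0.03157338 0.04583036]
```

View pics/w1.png

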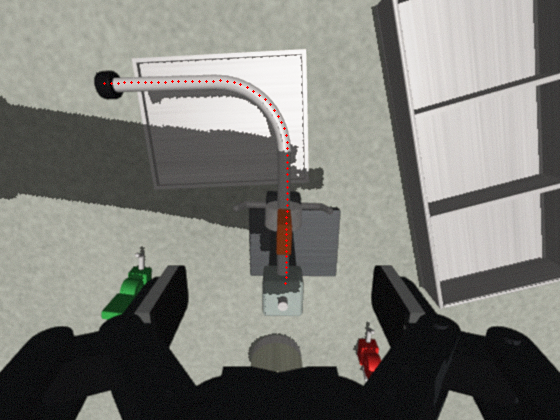

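The wrist view shows the fitted bar (red dots) lying on the real one. The orange tab is at (284,235), in line between the fingers, and the clamp block is at (283,295). I'll descend with a moderate opening.

```bash

python3 -m jog '[[0,0,0,0],[0,0,0,0]]' 45; python3 -c "
from h import *;togo([630.8,-157.7,150],-.283)"
```

```text
time: 3.33
tcp_pos: [629.8, -148.7, 231.5]
ee_rot: [-0.0, 0.797, 0.604, 0.0]
ft_force: [0.2, -0.4, -0.3]
opening: 63.3
grip_force: 0.0
go [-8.5  3.4 81.5] turn 0.009532739508457677 head -0.273 q7 0.16 t 3.3333
```

```bash

python3 -m jog '[[-8.5,3.4,0,0.01],[-8.5,3.4,20,0.01],[-8.5,3.4,40,0.01],[-8.5,3.4,60,0.01],[-8.5,3.4,75,0.01],[-8.5,3.4,81,0.01],[-8.5,3.4,81,0.01],[-8.5,3.4,81,0.01],[-8.5,3.4,81,0.01]]' 45
python3 - <<'E'
from h import *
togo([630.8,-157.7,150],-.283);s=sense();print(s["ft_force"].round(2),s["moment"].round(3))
c=cal("wrist"); save("wrist","pics/w2.png",(180,180,400,345),3.5)
E
```

```text
time: 4.08
tcp_pos: [631.4, -159.4, 151.5]
ee_rot: [0.001, 0.8, 0.599, 0.001]
ft_force: [0.4, 0.1, 0.5]
opening: 45.1
grip_force: 0.0
go [ 1.5 -1.1  1.5] turn -0.002181115677132084 head -0.285 q7 0.22 t 4.0833
[0.4  0.08 0.5 ] [-0.011  0.021 -0.013]
```

View pics/w2.png

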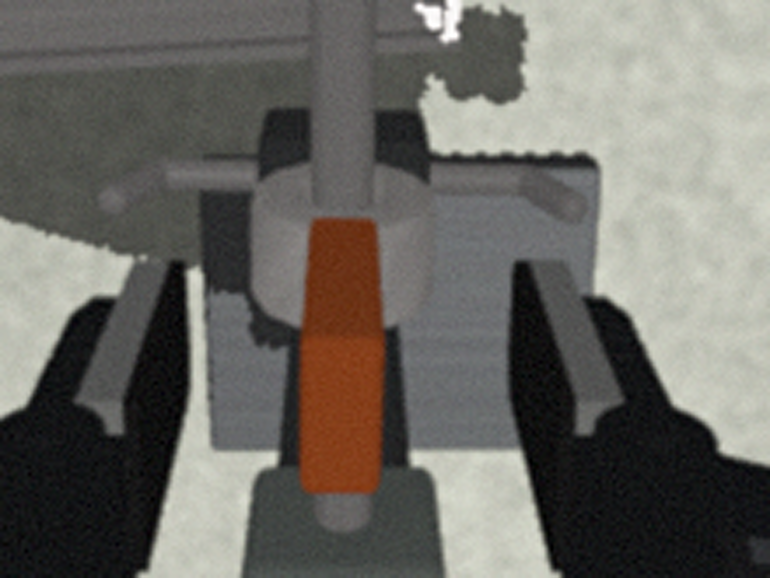

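The view shows the tab top centred at crop column 342 and the finger mid-line at 349, so the tool is about 1 mm off. The pads straddle the tab above the collar. I'll shift 1 mm and close in stages.

```bash

python3 -m jog '[[1,-1,0.5,0],[1,-1,0.5,0],[1,-1,0.5,0],[1,-1,0.5,0],[1,-1,0.5,0],[1,-1,0.5,0],[1,-1,0.5,0]]' 12
python3 - <<'E'
from h import *
togo([630.8,-157.7,150],-.283)
c=sense();print(c["ft_force"].round(2),c["moment"].round(3)); print(c["opening"])
E
python3 -m jog '[[0,0,0,0],[0,0,0,0],[0,0,0,0],[0,0,0,0]]' 0
python3 - <<'E'
from h import *
togo([630.8,-157.7,150],-.283)
c=sense();print(c["ft_force"].round(2),c["moment"].round(3))
E
```

```text
time: 4.72
tcp_pos: [630.1, -157.9, 149.8]
ee_rot: [-0.0, 0.8, 0.599, -0.0]
ft_force: [-0.4, 0.1, -0.4]
opening: 12.1
grip_force: 0.0
go [ 0.4  0.6 -0.2] turn -0.002094668151796597 head -0.285 q7 0.22 t 4.7167
[-0.39  0.15 -0.41] [-0.015  0.009  0.008]
12.082124166908788
time: 5.05
tcp_pos: [630.2, -157.9, 149.9]
ee_rot: [0.0, 0.8, 0.599, 0.0]
ft_force: [0.3, -0.8, 2.0]
opening: 8.9
grip_force: 58.7
go [ 0.4  0.5 -0.1] turn -0.0021090092391973236 head -0.285 q7 0.22 t 5.05
[ 0.28 -0.8   2.02] [ 0.063 -0.114 -0.033]
```

```bash
cat > g.py <<'E'
# force guard/readout: tool-frame force & moment; exit 1 if horizontal/vertical force is large
import sys; from h import *
s,M=axes(); f=M.T@s["ft_force"]; m=M.T@s["moment"]
print("t%.2f"%s["time"],"tcp",s["tcp_pos"].round(1),"hd",round(np.arctan2(M[1,1],M[0,1]),3),"F",f.round(1),"M",m.round(2),"op",round(s["opening"],1))
lim=float(sys.argv[1]) if len(sys.argv)>1 else 6
sys.exit(int(np.linalg.norm(f)>lim))
E
J="python3 -m jog"; q(){ python3 g.py $1; }
$J '[[0,0,-0.8,0],[0,0,-0.8,0],[0,0,-0.8,0]]' >/dev/null; q &&
$J '[[0,0,-0.7,0],[0,0,-0.7,0],[0,0,-0.7,0]]' >/dev/null; q &&
$J '[[0,0.8,0,0],[0,0.8,0,0],[0,0.8,0,0]]' >/dev/null; q &&
$J '[[0,-1.6,0,0],[0,-1.6,0,0],[0,-1.6,0,0]]' >/dev/null; q &&
$J '[[0,0.8,0,0],[0,0.8,0,0],[0,0.8,0,0]]' >/dev/null; q
```

```text
t5.30 tcp [ 630.  -157.8  150.5] hd -0.285 F [-0.2 -0.6  1.1] M [ 0.06 -0.03  0.04] op 9.2
t5.55 tcp [ 630.1 -157.9  151.3] hd -0.285 F [-0.4 -0.4  1.2] M [ 0.03 -0.03  0.01] op 9.1
t5.80 tcp [ 631.  -158.1  151.3] hd -0.285 F [ 0.9 -0.3  1.9] M [-0.03 -0.02 -0.04] op 8.9
t6.05 tcp [ 629.3 -157.6  151.3] hd -0.285 F [-0.2 -0.3  1.6] M [0.01 0.01 0.02] op 9.0
t6.30 tcp [ 630.2 -157.9  151.3] hd -0.285 F [0.6 0.  1.7] M [0.   0.04 0.01] op 9.2
```

```bash
python3 - <<'E'
from h import *; from bar import curve
import pickle
c=cal("wrist"); im=eyes.snapshot("wrist")[:,:,::-1].copy(); cv2.imwrite("w3raw.png",im); pickle.dump(c,open("c3.pkl","wb"))
o=im[0:260,60:400]; o=cv2.resize(o,None,fx=2.3,fy=2.3,interpolation=cv2.INTER_CUBIC)
for u in proj("wrist",curve(np.load("p.npy"),5)[1],c): cv2.circle(o,tuple(int(a) for a in (u-[60,0])*2.3),2,(0,0,255),-1)
cv2.imwrite("pics/w3.png",o)
E
```

```text
(no output)
```

View pics/w3.png

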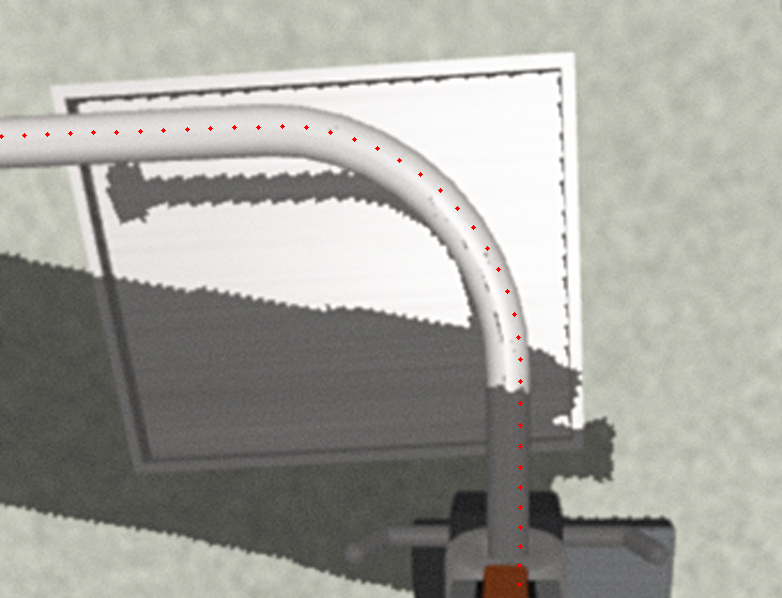

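The wrist view shows the bar's straight centred at crop column about 508 and the red dots at 520, so the first fit sits about 3 mm to one side. That agrees with what I felt. I'll refit with this view and the felt position.

```bash
cat > fit.py <<'E'
from h import *; from bar import curve
import pickle,sys
from scipy.optimize import least_squares
k=400/130
P={"top":np.array([(290,88),(270,82),(185,60),(150,54),(125,56),(100,72),(86,98),(76,130),(68,165)])/k+[265,160],
"scene":np.array([(135,209),(160,200),(215,178),(245,160),(268,132),(265,108),(245,90),(220,73),(200,60)])/k+[210,180],
"w":np.array([(509,550),(508,450),(508,385),(497,298),(396,172),(290,131),(240,132),(150,136),(20,141)])/2.3+[60,0]}
kn={"top":np.array((55,199))/k+[265,160],"scene":np.array((192,55))/k+[210,180]}
cc={"top":cal("top"),"scene":cal("scene"),"w":pickle.load(open("c3.pkl","rb"))}
feel=eval(open("feel.txt").read())  # list of tcp x,y (and z of bore) with bore centred
def res(v):
    p=v[:5];s,q,*_=curve(p,2.);r=[]
    off={"top":v[5:7],"scene":v[7:9],"w":v[9:11]}
    for n in P:
        u=proj("",q,cc[n])+off[n]; D=P[n][:,None]-u[None]; i=np.linalg.norm(D,axis=2).argmin(1)
        for a,j in enumerate(i):
            t=u[min(j+1,len(u)-1)]-u[max(j-1,0)];t=t/np.linalg.norm(t); d=D[a,j]; r.append((d[0]*t[1]-d[1]*t[0])/(1.2 if n=="w" else .5))
        if n in kn: r+=list((kn[n]-u[-4])/.6)
    # apparent widths in wrist view
    K,rv,t=cc["w"];o=-cv2.Rodrigues(rv)[0].T@t; u=proj("",q,cc["w"])
    for px,w in (((240,132),52),((20,141),49),((508,450),42)):
        j=np.linalg.norm(u-(np.array(px)/2.3+[60,0]),axis=1).argmin(); 
        c=cv2.Rodrigues(rv)[0]@q[j]+t; r.append((K[0,0]*10/c[2]*2.3-w)/1.5)
    for f in feel:
        j=np.linalg.norm(q[:,:2]-f[:2],axis=1).argmin(); d=np.array(f[:2])-q[j,:2]; tt=q[min(j+1,len(q)-1)]-q[j-1]; tt=tt/np.linalg.norm(tt[:2])
        r.append((d[0]*tt[1]-d[1]*tt[0])/.5)
        if len(f)>2: r.append((f[2]-q[j,2])/.6)
    return np.r_[r,v[5:9]/1.,v[9:]/4,(v[3]-1.6)/.09,v[4]/.06]
v0=np.r_[616,-218,-.283,1.6,-.05,np.zeros(6)]
o=least_squares(res,v0,loss="soft_l1"); print(np.round(o.x,3),o.cost); J=o.jac; print("sd",np.round(np.sqrt(np.diag(np.linalg.inv(J.T@J))),3)[:5])
np.save("p.npy",o.x[:5])
E
cat > nxt.py <<'E'
# print tool-axis shift from measured pose to bar points ds ahead, turn too. args: ds list
from h import *; from bar import curve; import sys
p=np.load("p.npy"); s,q,d,h,sl=curve(p,.5)
S,M=axes(); t=S["tcp_pos"]; i=np.linalg.norm(q[:,:2]-t[:2],axis=1).argmin()
ZO=float(open("zo.txt").read()); hd=np.arctan2(M[1,1],M[0,1])
e=M.T@(q[i]+[0,0,ZO]-t); L=110+50*p[3]
print("s",s[i],"home",round(L+66,1),"bend",110,round(L,1),"err",e.round(1),"turnerr",round(-(p[2]+h[i]-hd),3))
for ds in map(float,sys.argv[1:]):
    j=min(i+int(ds*2),len(q)-1); print(ds,(M.T@(q[j]+[0,0,ZO]-t)).round(1),round(-(p[2]+h[j]-hd),3))
E
echo '[(630.2,-157.9)]' > feel.txt; echo 21.3 > zo.txt
python3 fit.py; python3 nxt.py 10 20 30 40 50 60
```

```text
[ 6.13345e+02 -2.16884e+02 -2.82000e-01  1.59800e+00 -4.90000e-02
  6.48000e-01 -1.46000e-01  1.37100e+00  2.44800e+00  1.34300e+00
 -3.12000e-01] 12.815741656187152
sd [1.013 1.469 0.01  0.015 0.022]
s 61.5 home 255.9 bend 110 189.9 err [ 0.1  0.2 -0. ] turnerr -0.003
10.0 [10.1  0.2 -0. ] -0.003
20.0 [20.1  0.2 -0. ] -0.003
30.0 [30.1  0.1 -0. ] -0.003
40.0 [40.1  0.1 -0. ] -0.003
50.0 [50.1  0.  -0. ] -0.033
60.0 [60.  -1.2 -0. ] -0.233
```

```bash
echo 21.6 > zo.txt; J="python3 -m jog"; q(){ python3 g.py $1; }
$J '[[4,0,0,0],[8,0,-0.3,0],[12,0,-0.3,0],[12,0,-0.3,0]]' >/dev/null; q &&
$J '[[4,0,0,0],[8,0,0,0],[12,0,0,0],[12,0,0,0]]' >/dev/null; q &&
$J '[[4,0,0,0],[8,0,0,0],[12,0,0,0],[12,0,0,0]]' >/dev/null; q &&
$J '[[4,0,0,0],[6,0,0,0],[8,0,0,0],[8,0,0,0]]' >/dev/null; q; python3 nxt.py 0 4 8 12 16 20
```

```text
t6.68 tcp [ 633.9 -144.9  151.5] hd -0.284 F [ 0.1 -0.2  2.4] M [0.04 0.04 0.01] op 8.9
t7.02 tcp [ 637.3 -133.7  151.5] hd -0.284 F [0.3 0.6 2. ] M [-0.03  0.06  0.02] op 9.1
t7.35 tcp [ 640.6 -122.1  151.5] hd -0.284 F [0.5 0.1 1.4] M [ 0.    0.02 -0.01] op 9.2
t7.68 tcp [ 642.7 -115.1  151.6] hd -0.285 F [ 0.5 -0.8  2.1] M [0.   0.02 0.01] op 9.0
s 106.0 home 255.9 bend 110 189.9 err [ 0.1  0.1 -0. ] turnerr -0.003
0.0 [ 0.1  0.1 -0. ] -0.003
4.0 [ 4.1  0.1 -0. ] -0.003
8.0 [ 8.1 -0.  -0. ] -0.083
12.0 [12.1 -0.5 -0. ] -0.163
16.0 [16.  -1.3 -0. ] -0.243
20.0 [19.8 -2.4 -0. ] -0.323
```

```bash
J="python3 -m jog"; q(){ python3 g.py $1; }
$J '[[2,0,0,0],[4,0,0,0],[4,0,0,0]]' >/dev/null; q 5 &&
$J '[[2,0,0,-0.04],[4,-0.2,0,-0.08],[4,-0.2,0,-0.08]]' >/dev/null; q 5 &&
$J '[[2,0,0,-0.04],[4,-0.2,0,-0.08],[4,-0.2,0,-0.08]]' >/dev/null; q 5 &&
$J '[[2,0,0,-0.04],[4,-0.2,0,-0.08],[4,-0.2,0,-0.08]]' >/dev/null; q 5; python3 nxt.py 4 8 12 16 20
```

```text
t7.93 tcp [ 643.8 -111.4  151.6] hd -0.285 F [-0.5 -0.2  1.8] M [ 0.01 -0.    0.04] op 9.0
t8.18 tcp [ 644.6 -107.6  151.6] hd -0.203 F [-0.3 -0.7  1.8] M [-0.02 -0.02 -0.01] op 9.0
t8.43 tcp [ 645.2 -103.7  151.6] hd -0.124 F [-0.3 -0.4  1. ] M [-0.01  0.04 -0.01] op 9.4
t8.68 tcp [645.5 -99.8 151.6] hd -0.045 F [-0.3  0.4  0.7] M [-0.01 -0.03  0.03] op 8.9
s 121.5 home 255.9 bend 110 189.9 err [-0.1  0.4  0. ] turnerr 0.007
4.0 [3.9 0.3 0. ] -0.073
8.0 [ 7.9 -0.2  0. ] -0.153
12.0 [11.8 -0.9  0. ] -0.233
16.0 [15.7 -2.   0. ] -0.313
20.0 [19.4 -3.3  0. ] -0.393
```

```bash
J="python3 -m jog"; q(){ python3 g.py $1; }
$J '[[2,0.1,0,-0.04],[4,0.2,0,-0.08],[4,0.2,0,-0.08]]' >/dev/null; q 5 &&
$J '[[2,0,0,-0.04],[4,-0.2,0,-0.08],[4,-0.2,0,-0.08]]' >/dev/null; q 5 &&
$J '[[2,0,0,-0.04],[4,-0.2,0,-0.08],[4,-0.2,0,-0.08]]' >/dev/null; q 5 &&
$J '[[2,0,0,-0.04],[4,-0.2,0,-0.08],[4,-0.2,0,-0.08]]' >/dev/null; q 5 &&
$J '[[0,0.7,0,0],[0,0.7,0,0]]' >/dev/null; q 5; $J '[[0,-1.4,0,0],[0,-1.4,0,0]]' >/dev/null; q 5; $J '[[0,0.7,0,0],[0,0.7,0,0]]' >/dev/null; q 5
 python3 nxt.py 0 4 8 12 16 20
```

```text
t8.93 tcp [645.9 -95.9 151.6] hd 0.034 F [-0.3  0.4  0.7] M [-0.03 -0.01 -0.02] op 9.0
t9.18 tcp [645.5 -91.9 151.6] hd 0.114 F [-0.2  0.   1.2] M [0.02 0.01 0.07] op 9.0
t9.43 tcp [644.8 -88.  151.6] hd 0.194 F [-0.8  1.   1.3] M [-0.04 -0.02 -0.02] op 8.8
t9.68 tcp [643.9 -84.1 151.7] hd 0.273 F [0.2 0.3 1. ] M [-0.07  0.05  0.03] op 8.6
t9.85 tcp [644.7 -84.2 151.6] hd 0.272 F [-0.8  0.1  1.4] M [0.02 0.04 0.  ] op 9.1
t10.02 tcp [643.7 -84.3 151.7] hd 0.274 F [-0.6  4.3  3.4] M [-0.9  -0.17 -0.01] op 8.9
t10.18 tcp [643.9 -84.2 151.6] hd 0.274 F [-0.7  0.7  1.3] M [-0.37 -0.11  0.  ] op 9.0
s 137.5 home 255.9 bend 110 189.9 err [0.1 0.3 0. ] turnerr 0.006
0.0 [0.1 0.3 0. ] 0.006
4.0 [4.1 0.2 0. ] -0.074
8.0 [ 8.  -0.2  0. ] -0.154
12.0 [12. -1.  0.] -0.234
16.0 [15.8 -2.   0. ] -0.314
20.0 [19.6 -3.4  0.1] -0.394
```

```bash
J="python3 -m jog"; q(){ python3 g.py $1; }
$J '[[2,0.3,0,-0.04],[4,0.3,0,-0.08],[4,0.3,0,-0.08]]' >/dev/null; q 5 &&
$J '[[2,0,0,-0.04],[4,-0.2,0,-0.08],[4,-0.2,0,-0.08]]' >/dev/null; q 5 &&
$J '[[2,0,0,-0.04],[4,-0.2,0,-0.08],[4,-0.2,0,-0.08]]' >/dev/null; q 5 &&
$J '[[2,0,0,-0.04],[4,-0.2,0,-0.08],[4,-0.2,0,-0.08]]' >/dev/null; q 5 &&
$J '[[2,0,0,-0.04],[4,-0.2,0,-0.08],[4,-0.2,0,-0.08]]' >/dev/null; q 5 &&
$J '[[0,0.6,0,0],[0,0.6,0,0]]' >/dev/null; q 5; $J '[[0,-1.2,0,0],[0,-1.2,0,0]]' >/dev/null; q 5; $J '[[0,0.6,0,0],[0,0.6,0,0]]' >/dev/null; q 5
 python3 nxt.py 0 4 8 12 16 20
```

```text
t10.43 tcp [642.9 -80.  151.6] hd 0.357 F [ 0.2 -0.3  0.8] M [-0.05 -0.06 -0.05] op 9.0
t10.68 tcp [641.4 -76.4 151.6] hd 0.436 F [0.4 0.6 1.4] M [-0.08  0.09  0.  ] op 8.9
t10.93 tcp [639.7 -72.8 151.7] hd 0.515 F [-0.4  2.3  1.1] M [-0.28  0.11 -0.05] op 9.2
t11.18 tcp [637.5 -69.5 151.7] hd 0.594 F [0.6 1.3 1.8] M [-0.45  0.06 -0.03] op 8.8
t11.43 tcp [635.2 -66.3 151.6] hd 0.674 F [-0.9  1.9  3.4] M [-0.61 -0.14  0.02] op 9.2
t11.60 tcp [635.5 -66.2 151.5] hd 0.672 F [0.6 0.3 1.5] M [-0.01 -0.08  0.  ] op 8.7
t11.77 tcp [635.1 -66.4 151.6] hd 0.674 F [-0.7  4.6  3.9] M [-1.2  -0.23 -0.  ] op 9.0
t11.93 tcp [635.2 -66.4 151.6] hd 0.674 F [0.1 3.4 3. ] M [-0.78 -0.11 -0.  ] op 8.9
s 157.5 home 255.9 bend 110 189.9 err [-0.   0.1  0. ] turnerr 0.006
0.0 [-0.   0.1  0. ] 0.006
4.0 [4.  0.  0.1] -0.074
8.0 [ 8.  -0.4  0.1] -0.154
12.0 [11.9 -1.2  0.2] -0.234
16.0 [15.7 -2.2  0.3] -0.314
20.0 [19.5 -3.6  0.5] -0.394
```

```bash
J="python3 -m jog"; q(){ python3 g.py $1; }
$J '[[0,0.8,0,0],[0,0.8,0,0]]' >/dev/null; q 5; $J '[[0,0.6,0,0],[0,0.6,0,0]]' >/dev/null; q 5; $J '[[0,0.5,0,0],[0,0.5,0,0]]' >/dev/null; q 5
$J '[[0,-0.9,0,0],[0,-0.9,0,0]]' >/dev/null; q 5;$J '[[0,0,1,0],[0,0,1,0]]' >/dev/null; q 5;$J '[[0,0,-2,0],[0,0,-2,0]]' >/dev/null; q 5;$J '[[0,0,1,0],[0,0,1,0]]' >/dev/null; q 5
```

```text
t12.10 tcp [635.6 -66.1 151.6] hd 0.674 F [ 0.3 -0.1  2.6] M [ 0.02  0.   -0.01] op 8.9
t12.27 tcp [636.1 -65.6 151.6] hd 0.675 F [-0.  -0.7  2.1] M [0.03 0.02 0.02] op 9.0
t12.43 tcp [636.6 -65.2 151.6] hd 0.675 F [0.4 0.  1.8] M [ 0.01  0.03 -0.01] op 9.2
t12.60 tcp [635.7 -65.9 151.6] hd 0.675 F [ 0.4 -1.   1.8] M [-0.01 -0.05 -0.02] op 8.7
t12.77 tcp [635.8 -65.8 150.5] hd 0.675 F [-0.1  0.6  1.4] M [ 0.04  0.02 -0.01] op 9.2
t12.93 tcp [635.6 -65.6 152.3] hd 0.675 F [-0.8  0.9  8.2] M [-0.16 -0.29  0.  ] op 8.9
t13.10 tcp [636.  -65.8 151.6] hd 0.675 F [0.2 0.2 0.6] M [-0.01 -0.    0.04] op 8.8
```

```bash
echo '[(630.2,-157.9),(644.3,-84.3),(636.1,-65.6,129.3)]' > feel.txt; python3 fit.py; python3 nxt.py 0 4 8 12 16 20 24
```

```text
[ 6.13531e+02 -2.16403e+02 -2.79000e-01  1.59600e+00 -5.10000e-02
  8.02000e-01 -1.71000e-01  1.31200e+00  2.52000e+00  1.73500e+00
  4.95000e-01] 13.745533392158013
sd [0.924 0.926 0.009 0.015 0.022]
s 157.0 home 255.8 bend 110 189.8 err [ 0.1 -0.6  0. ] turnerr 0.014
0.0 [ 0.1 -0.6  0. ] 0.014
4.0 [ 4.1 -0.7  0.1] -0.066
8.0 [ 8.  -1.1  0.2] -0.146
12.0 [12.  -1.8  0.2] -0.226
16.0 [15.8 -2.9  0.4] -0.306
20.0 [19.6 -4.2  0.5] -0.386
24.0 [23.2 -5.8  0.6] -0.466
```

```bash
J="python3 -m jog"; q(){ python3 g.py $1; }
$J '[[2,0,0.4,-0.04],[4,-0.2,0.7,-0.07],[4,-0.2,0.7,-0.07]]' >/dev/null; q 5 &&
$J '[[2,0,0,-0.04],[4,-0.2,0.1,-0.08],[4,-0.2,0.1,-0.08]]' >/dev/null; q 5 &&
$J '[[2,0,0,-0.04],[4,-0.2,0.1,-0.08],[4,-0.2,0.1,-0.08]]' >/dev/null; q 5 &&
$J '[[0,0.7,0,0],[0,0.7,0,0]]' >/dev/null; q 5; $J '[[0,-1.4,0,0],[0,-1.4,0,0]]' >/dev/null; q 5; $J '[[0,0.7,0,0],[0,0.7,0,0]]' >/dev/null; q 5
$J '[[0,0,0.8,0],[0,0,0.8,0]]' >/dev/null; q 5;$J '[[0,0,-1.6,0],[0,0,-1.6,0]]' >/dev/null; q 5;$J '[[0,0,0.8,0],[0,0,0.8,0]]' >/dev/null; q 5; python3 nxt.py 0 4 8 12 16
```

```text
t13.35 tcp [633.1 -62.5 151.1] hd 0.747 F [-0.4  0.1  1.5] M [-0.04 -0.02 -0.01] op 9.0
t13.60 tcp [630.3 -59.8 151. ] hd 0.826 F [-0.9 -0.7  1. ] M [-0.05  0.04  0.01] op 8.7
t13.85 tcp [627.2 -57.3 150.8] hd 0.905 F [ 0.9 -0.1  1.2] M [0.08 0.07 0.03] op 9.2
t14.02 tcp [627.8 -57.  150.7] hd 0.903 F [0.3 0.3 1.2] M [ 0.14  0.03 -0.03] op 8.8
t14.18 tcp [627.  -57.9 150.7] hd 0.904 F [-0.3  1.3  4. ] M [-0.27 -0.1   0.01] op 8.8
t14.35 tcp [627.4 -57.4 150.7] hd 0.905 F [0.3 0.2 2. ] M [ 0.02 -0.01 -0.05] op 8.5
t14.52 tcp [627.3 -57.5 149.8] hd 0.905 F [-0.8 -0.5  1.6] M [0.04 0.04 0.01] op 9.1
t14.68 tcp [627.  -57.3 151.3] hd 0.905 F [-1.5  1.8  6.9] M [-0.2  -0.27  0.03] op 8.9
t14.85 tcp [627.3 -57.4 150.7] hd 0.905 F [-0.4 -0.2  1.7] M [0.06 0.06 0.02] op 9.0
s 169.0 home 255.8 bend 110 189.8 err [ 0.1 -0.3 -0.7] turnerr 0.004
0.0 [ 0.1 -0.3 -0.7] 0.004
4.0 [ 4.1 -0.4 -0.6] -0.076
8.0 [ 8.1 -0.9 -0.4] -0.156
12.0 [12.  -1.6 -0.3] -0.236
16.0 [15.9 -2.7 -0.1] -0.316
```

```bash
J="python3 -m jog"; q(){ python3 g.py $1; }
$J '[[2,0,0.5,-0.04],[4,0.1,0.9,-0.08],[4,0.1,0.9,-0.08]]' >/dev/null; q 5 &&
$J '[[2,0,0.1,-0.04],[4,-0.2,0.2,-0.08],[4,-0.2,0.2,-0.08]]' >/dev/null; q 5 &&
$J '[[2,0,0.1,-0.04],[4,-0.2,0.3,-0.08],[4,-0.2,0.3,-0.08]]' >/dev/null; q 5 &&
$J '[[0,0.7,0,0],[0,0.7,0,0]]' >/dev/null; q 5; $J '[[0,-1.4,0,0],[0,-1.4,0,0]]' >/dev/null; q 5; $J '[[0,0.7,0,0],[0,0.7,0,0]]' >/dev/null; q 5
$J '[[0,0,0.8,0],[0,0,0.8,0]]' >/dev/null; q 5;$J '[[0,0,-1.6,0],[0,0,-1.6,0]]' >/dev/null; q 5;$J '[[0,0,0.8,0],[0,0,0.8,0]]' >/dev/null; q 5; python3 nxt.py 0 4 8 12 16
```

```text
t15.10 tcp [624.2 -54.7 150. ] hd 0.987 F [-0.2  0.7  1.7] M [-0.02 -0.02  0.03] op 8.9
t15.35 tcp [620.7 -52.8 149.8] hd 1.066 F [0.6 0.4 1.4] M [-0.04  0.02  0.01] op 8.7
t15.60 tcp [617.2 -51.  149.4] hd 1.145 F [-0.1 -0.5  1.5] M [ 0.08  0.04 -0.02] op 9.4
t15.77 tcp [617.6 -50.6 149.4] hd 1.142 F [-0.3 -0.5  1.5] M [ 0.22  0.02 -0.05] op 9.1
t15.93 tcp [616.9 -52.  149.3] hd 1.144 F [-0.4  0.3  1.4] M [-0.03 -0.   -0.01] op 9.2
t16.10 tcp [617.3 -50.9 149.3] hd 1.145 F [ 0.  -0.2  0.8] M [ 0.02 -0.02  0.02] op 9.2
t16.27 tcp [617.2 -51.  148.4] hd 1.145 F [ 0.2 -0.2  2.3] M [0.03 0.03 0.04] op 8.9
t16.43 tcp [616.9 -51.  150. ] hd 1.145 F [-0.9 -0.3  7. ] M [-0.06 -0.13  0.01] op 9.0
t16.60 tcp [617.2 -51.1 149.3] hd 1.145 F [0.  0.7 2. ] M [-0.   -0.03 -0.01] op 9.2
s 181.0 home 255.8 bend 110 189.8 err [ 0.3 -0.3 -1.7] turnerr 0.004
0.0 [ 0.3 -0.3 -1.7] 0.004
4.0 [ 4.2 -0.4 -1.5] -0.076
8.0 [ 8.2 -0.9 -1.3] -0.156
12.0 [12.2 -1.6 -1.1] -0.172
16.0 [16.1 -2.2 -0.9] -0.172
```

```bash
J="python3 -m jog"; q(){ python3 g.py $1; }
$J '[[2,0,0.5,-0.04],[4,-0.3,0.9,-0.08],[4,-0.3,0.9,-0.08]]' >/dev/null; q 5 &&
$J '[[2,0,0.2,-0.04],[4,-0.2,0.4,-0.08],[4,-0.2,0.4,-0.08]]' >/dev/null; q 5 &&
$J '[[0,0.7,0,0],[0,0.7,0,0]]' >/dev/null; q 5; $J '[[0,-1.4,0,0],[0,-1.4,0,0]]' >/dev/null; q 5; $J '[[0,0.7,0,0],[0,0.7,0,0]]' >/dev/null; q 5
$J '[[0,0,0.8,0],[0,0,0.8,0]]' >/dev/null; q 5;$J '[[0,0,-1.6,0],[0,0,-1.6,0]]' >/dev/null; q 5;$J '[[0,0,0.8,0],[0,0,0.8,0]]' >/dev/null; q 5; python3 nxt.py 0 4 8 12 16
```

```text
t16.85 tcp [613.3 -49.6 148.5] hd 1.227 F [-0.3  0.2  2.1] M [-0.03 -0.03  0.02] op 9.4
t17.10 tcp [609.5 -48.5 148.1] hd 1.306 F [-0.3  0.2  1.5] M [-0.03 -0.03  0.03] op 8.7
t17.27 tcp [610.  -47.8 148.1] hd 1.303 F [ 0.1 -0.7  1.6] M [ 0.    0.03 -0.06] op 9.1
t17.43 tcp [609.5 -49.4 148. ] hd 1.304 F [-0.1  0.1  1.2] M [ 0.01 -0.08 -0.02] op 8.8
t17.60 tcp [609.6 -48.4 148. ] hd 1.305 F [-0.5 -0.5  1.5] M [-0.03  0.01  0.02] op 8.8
t17.77 tcp [609.6 -48.5 147.1] hd 1.305 F [-1.   0.3  0.8] M [-0.04 -0.05 -0.03] op 8.9
t17.93 tcp [609.5 -48.5 148.9] hd 1.305 F [0.  0.1 4. ] M [0.03 0.03 0.04] op 8.5
t18.10 tcp [609.5 -48.5 147.9] hd 1.305 F [ 0.5 -0.   1.7] M [ 0.   -0.01  0.01] op 8.9
s 189.0 home 255.8 bend 110 189.8 err [ 0.2 -0.  -2.7] turnerr 0.004
0.0 [ 0.2 -0.  -2.7] 0.004
4.0 [ 4.1 -0.1 -2.5] -0.012
8.0 [ 8.1 -0.1 -2.3] -0.012
12.0 [12.1 -0.2 -2.1] -0.012
16.0 [16.1 -0.2 -1.9] -0.012
```

```bash
J="python3 -m jog"; q(){ python3 g.py $1; }
$J '[[2,0,0.4,-0.01],[4,0,0.7,-0.01],[4,0,0.7,-0.01]]' >/dev/null; q 5 &&
$J '[[2,0,0.2,0],[4,0,0.4,0],[4,0,0.4,0]]' >/dev/null; q 5 &&
$J '[[2,0,0.2,0],[4,0,0.4,0],[4,0,0.4,0]]' >/dev/null; q 5 &&
$J '[[0,0.8,0,0],[0,0.8,0,0]]' >/dev/null; q 5; $J '[[0,-1.6,0,0],[0,-1.6,0,0]]' >/dev/null; q 5; $J '[[0,0.8,0,0],[0,0.8,0,0]]' >/dev/null; q 5
$J '[[0,0,0.8,0],[0,0,0.8,0]]' >/dev/null; q 5;$J '[[0,0,-1.6,0],[0,0,-1.6,0]]' >/dev/null; q 5;$J '[[0,0,0.8,0],[0,0,0.8,0]]' >/dev/null; q 5; python3 nxt.py 0 4 8 12 16
```

```text
t18.35 tcp [605.2 -47.4 147.2] hd 1.315 F [0.2 0.3 2.5] M [ 0.01 -0.01  0.01] op 9.1
t18.60 tcp [601.5 -46.3 146.9] hd 1.315 F [0.4 0.2 1.4] M [ 0.04  0.02 -0.08] op 9.1
t18.85 tcp [597.6 -45.3 146.4] hd 1.315 F [-0.4  0.5  1.1] M [-0.    0.04  0.03] op 8.7
t19.02 tcp [598.3 -44.5 146.6] hd 1.315 F [-0.5  0.4  0.9] M [ 0.05  0.04 -0.03] op 9.1
t19.18 tcp [597.8 -46.5 146.5] hd 1.315 F [0.1 0.  1.8] M [-0.15 -0.05 -0.07] op 8.7
t19.35 tcp [598.  -45.4 146.5] hd 1.315 F [-0.   0.   2.1] M [-0.03 -0.01  0.04] op 9.2
t19.52 tcp [598.1 -45.4 145.7] hd 1.315 F [ 0.2  0.4 -0.5] M [-0.07 -0.07  0.  ] op 9.0
t19.68 tcp [598.  -45.5 147.5] hd 1.315 F [0.7 0.4 2.2] M [0.03 0.06 0.04] op 9.0
t19.85 tcp [597.9 -45.4 146.4] hd 1.315 F [-0.3 -0.1  2.6] M [ 0.03 -0.05 -0.01] op 8.7
s 201.0 home 255.8 bend 110 189.8 err [ 0.1 -0.1 -3.6] turnerr -0.002
0.0 [ 0.1 -0.1 -3.6] -0.002
4.0 [ 4.1 -0.1 -3.4] -0.002
8.0 [ 8.1 -0.1 -3.2] -0.002
12.0 [12.1 -0.1 -3. ] -0.002
16.0 [16.1 -0.1 -2.8] -0.002
```

```bash
J="python3 -m jog"; q(){ python3 g.py $1; }
$J '[[3,0,0,0],[6,0,0.1,0],[6,0,0.1,0]]' >/dev/null; q 5 &&
$J '[[3,0,0.2,0],[6,0,0.4,0],[6,0,0.4,0]]' >/dev/null; q 5 &&
$J '[[0,0.9,0,0],[0,0.9,0,0]]' >/dev/null; q 5; $J '[[0,-1.8,0,0],[0,-1.8,0,0]]' >/dev/null; q 5; $J '[[0,0.9,0,0],[0,0.9,0,0]]' >/dev/null; q 5
$J '[[0,0,1,0],[0,0,1,0]]' >/dev/null; q 5;$J '[[0,0,-2,0],[0,0,-2,0]]' >/dev/null; q 5;$J '[[0,0,1,0],[0,0,1,0]]' >/dev/null; q 5; python3 nxt.py 0
```

```text
t20.10 tcp [591.5 -43.8 146.3] hd 1.315 F [-0.1  0.   1.7] M [ 0.02 -0.05  0.02] op 9.4
t20.35 tcp [585.8 -42.2 146. ] hd 1.315 F [-0.9 -0.3  1.1] M [ 0.05 -0.06 -0.  ] op 9.2
t20.52 tcp [586.7 -41.3 146.1] hd 1.315 F [-0.6 -0.6  2. ] M [0.04 0.01 0.02] op 8.9
t20.68 tcp [586.2 -43.4 146. ] hd 1.315 F [-1.2  1.8  1.7] M [-0.38 -0.06  0.04] op 9.3
t20.85 tcp [586.4 -42.3 146. ] hd 1.315 F [-0.3 -0.3  1.5] M [-0.03  0.03 -0.03] op 9.0
t21.02 tcp [586.3 -42.4 144.8] hd 1.315 F [-0.6  0.3  2.2] M [ 0.01 -0.   -0.02] op 8.9
t21.18 tcp [586.1 -42.4 147. ] hd 1.315 F [0.5 1.  6.8] M [-0.    0.07  0.02] op 9.0
t21.35 tcp [586.4 -42.4 146. ] hd 1.315 F [-0.6  0.1  1.6] M [ 0.   -0.03 -0.03] op 9.2
s 213.0 home 255.8 bend 110 189.8 err [ 0.2 -0.1 -3.4] turnerr -0.002
0.0 [ 0.2 -0.1 -3.4] -0.002
```

```bash
J="python3 -m jog"; q(){ python3 g.py $1; }
$J '[[3,0.3,0.5,0],[6,0.3,0.9,0],[6,0.3,0.9,0]]' >/dev/null; q 5 &&
$J '[[3,0,0.3,0],[6,0.1,0.5,0],[6,0.1,0.5,0]]' >/dev/null; q 5 &&
$J '[[0,0.9,0,0],[0,0.9,0,0]]' >/dev/null; q 5; $J '[[0,-1.8,0,0],[0,-1.8,0,0]]' >/dev/null; q 5; $J '[[0,0.9,0,0],[0,0.9,0,0]]' >/dev/null; q 5
$J '[[0,0,0.9,0],[0,0,0.9,0]]' >/dev/null; q 5;$J '[[0,0,-1.8,0],[0,0,-1.8,0]]' >/dev/null; q 5;$J '[[0,0,0.9,0],[0,0,0.9,0]]' >/dev/null; q 5; python3 nxt.py 0
```

```text
t21.60 tcp [580.  -40.4 145. ] hd 1.315 F [-0.3  1.3  2. ] M [-0.04 -0.08 -0.01] op 9.0
t21.85 tcp [574.3 -38.8 144.6] hd 1.315 F [ 0.1 -0.6  0.9] M [ 0.03  0.01 -0.06] op 9.2
t22.02 tcp [575.2 -38.  144.7] hd 1.315 F [ 0.1 -1.3  1.9] M [ 0.07  0.06 -0.03] op 9.2
t22.18 tcp [574.7 -40.2 144.6] hd 1.315 F [ 0.7 -0.6  2. ] M [-0.06 -0.    0.01] op 9.0
t22.35 tcp [574.9 -38.9 144.6] hd 1.315 F [-1.2  0.2  1.2] M [-0.04  0.05 -0.01] op 9.0
t22.52 tcp [574.9 -38.9 143.6] hd 1.315 F [ 0.1 -1.2  1.1] M [ 0.02 -0.01 -0.02] op 9.1
t22.68 tcp [574.7 -39.  145.6] hd 1.315 F [0.8 1.  3.7] M [-0.02  0.09 -0.06] op 9.4
t22.85 tcp [574.9 -39.  144.5] hd 1.315 F [-0.2 -0.4  1.5] M [-0.02  0.01 -0.01] op 8.9
s 225.0 home 255.8 bend 110 189.8 err [ 0.2 -0.6 -4.3] turnerr -0.002
0.0 [ 0.2 -0.6 -4.3] -0.002
```

Lateral is centred; the height is slightly high, with the upper contact at +0.9. I'll go on with a droop of about 0.09.

```bash
J="python3 -m jog"; q(){ python3 g.py $1; }
$J '[[3,0,0.5,0],[6,0,0.8,0],[6,0,0.8,0]]' >/dev/null; q 5 &&
$J '[[3,0,0.3,0],[6,0,0.5,0],[6,0,0.5,0]]' >/dev/null; q 5 &&
$J '[[2,0,0.2,0],[4,0,0.4,0],[4,0,0.4,0]]' >/dev/null; q 5 &&
$J '[[0,0.9,0,0],[0,0.9,0,0]]' >/dev/null; q 5; $J '[[0,-1.8,0,0],[0,-1.8,0,0]]' >/dev/null; q 5; $J '[[0,0.9,0,0],[0,0.9,0,0]]' >/dev/null; q 5
$J '[[0,0,0.9,0],[0,0,0.9,0]]' >/dev/null; q 5;$J '[[0,0,-1.8,0],[0,0,-1.8,0]]' >/dev/null; q 5;$J '[[0,0,0.9,0],[0,0,0.9,0]]' >/dev/null; q 5; python3 nxt.py 0
```

```text
t23.10 tcp [568.4 -37.3 143.7] hd 1.315 F [ 0.  -0.3  1.3] M [-0.02 -0.01  0.03] op 8.7
t23.35 tcp [562.7 -35.8 143.3] hd 1.315 F [-0.2  0.5  1. ] M [-0.02  0.04 -0.04] op 8.9
t23.60 tcp [559.  -34.9 142.9] hd 1.315 F [ 0.5 -0.3  2.5] M [ 0.02  0.01 -0.02] op 9.0
t23.77 tcp [559.7 -33.9 142.9] hd 1.315 F [ 0.2 -0.7  1.4] M [-0.01  0.01  0.03] op 9.0
t23.93 tcp [559.1 -36.2 142.9] hd 1.315 F [-0.6  0.4  1.3] M [-0.02 -0.02 -0.01] op 8.8
t24.10 tcp [559.4 -34.8 142.9] hd 1.315 F [-0.5  0.2  2.5] M [ 0.04  0.01 -0.06] op 9.4
t24.27 tcp [559.4 -34.9 141.9] hd 1.315 F [-0.4 -0.3  1.2] M [-0.01 -0.05  0.02] op 8.8
t24.43 tcp [559.3 -34.9 144. ] hd 1.315 F [ 0.7 -0.2  3.3] M [ 0.01  0.09 -0.02] op 8.7
t24.60 tcp [559.4 -34.9 142.8] hd 1.315 F [-0.4 -0.6  2.7] M [-0.01 -0.02  0.01] op 8.8
s 241.0 home 255.8 bend 110 189.8 err [ 0.1 -0.6 -5.1] turnerr -0.002
0.0 [ 0.1 -0.6 -5.1] -0.002
```

```bash
J="python3 -m jog"; q(){ python3 g.py $1; }
$J '[[3,0,0.3,0],[6,0,0.6,0],[6,0,0.6,0]]' >/dev/null; q 5 &&
$J '[[2,0,0.2,0],[4,0,0.4,0],[4,0,0.4,0]]' >/dev/null; q 4 &&
$J '[[1,0,0.1,0],[1,0,0.1,0]]' >/dev/null; q 4 &&
$J '[[1,0,0.1,0],[1,0,0.1,0]]' >/dev/null; q 4 &&
$J '[[1,0,0.1,0],[1,0,0.1,0]]' >/dev/null; q 4 &&
$J '[[1,0,0.1,0],[1,0,0.1,0]]' >/dev/null; q 4 &&
$J '[[1,0,0.1,0],[1,0,0.1,0]]' >/dev/null; q 4; python3 nxt.py 0
```

```text
t24.85 tcp [552.9 -33.3 142.2] hd 1.315 F [-0.  -1.3  1. ] M [0.01 0.01 0.  ] op 8.7
t25.10 tcp [549.3 -32.3 141.9] hd 1.315 F [-0.4 -0.5  2.1] M [0.01 0.01 0.  ] op 8.8
t25.27 tcp [548.6 -32.1 141.8] hd 1.315 F [0.5 1.  1.4] M [ 0.05 -0.01  0.04] op 9.3
t25.43 tcp [547.7 -31.9 141.7] hd 1.315 F [ 0.5 -0.1  1.5] M [0.04 0.   0.02] op 9.1
t25.60 tcp [546.8 -31.6 141.6] hd 1.315 F [-0.2 -0.5  2.3] M [ 0.01 -0.12 -0.04] op 8.6
t25.77 tcp [546.4 -31.5 141.8] hd 1.315 F [-3.4 -0.3  1.4] M [ 0.08 -0.95 -0.01] op 9.1
t25.93 tcp [546.1 -31.5 142. ] hd 1.315 F [-6.9 -0.1  2. ] M [ 0.21 -1.84  0.05] op 9.1
s 254.5 home 255.8 bend 110 189.8 err [-0.1 -0.6 -5.3] turnerr -0.002
0.0 [-0.1 -0.6 -5.3] -0.002
```

```bash
J="python3 -m jog"; q(){ python3 g.py $1; }
$J '[[-0.6,0,0,0],[-0.6,0,0,0]]' >/dev/null; q 9
$J '[[-0.6,0,0.7,0],[-0.6,0,0.7,0]]' >/dev/null; q 9
$J '[[0,0,0.5,0],[0,0,0.5,0]]' >/dev/null; q 9
$J '[[0,0,0.4,0],[0,0,0.4,0]]' >/dev/null; q 9
```

```text
t26.10 tcp [546.3 -31.5 141.8] hd 1.315 F [-5.  -1.2  0.4] M [ 0.12 -1.4   0.01] op 8.8
t26.27 tcp [546.4 -31.5 140.8] hd 1.315 F [-4.5 -0.8  0.7] M [ 0.09 -1.19  0.04] op 8.8
t26.43 tcp [546.5 -31.5 140.4] hd 1.315 F [-4.3 -1.1 -1.4] M [ 0.06 -1.3   0.  ] op 8.9
t26.60 tcp [546.5 -31.5 140. ] hd 1.315 F [-5.2 -0.3 -0.8] M [ 0.07 -1.21  0.01] op 9.1
```

```bash
J="python3 -m jog"; q(){ python3 g.py $1; }
$J '[[0,0,0,0],[0,0,0,0],[0,0,0,0],[0,0,0,0]]' 18 >/dev/null; q 9
$J '[[0,0,0,0],[0,0,0,0],[0,0,0,0],[0,0,0,0],[0,0,0,0],[0,0,0,0]]' 40 >/dev/null; q 9
python3 - <<'E'
from h import *
save("wrist","pics/w4.png",(130,100,430,325),2.6)
E
```

```text
t26.93 tcp [545.6 -31.3 139.6] hd 1.315 F [ 0.  -0.5 -0.5] M [-0.06 -0.07  0.01] op 17.6
t27.43 tcp [546.  -31.5 139.8] hd 1.315 F [-0.1 -0.4 -0.2] M [-0.05  0.02 -0.06] op 40.0
```

View pics/w4.png

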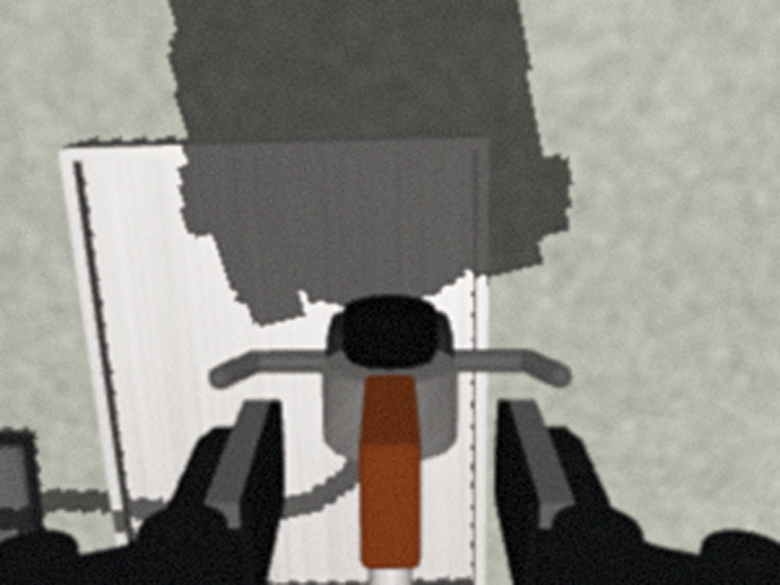

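The wrist view shows the black knob (390,335) against the collar face (390,370), and the free tab (390,480) between the open fingers. I'll withdraw straight up and check.

```bash

python3 -m jog '[[0,0,-10,0],[0,0,-25,0],[0,0,-45,0],[0,0,-70,0],[0,0,-100,0],[0,0,-120,0],[0,0,-120,0],[0,0,-120,0],[0,0,-120,0]]' >/dev/null; python3 g.py
python3 - <<'E'
from h import *
a=eyes.snapshot("wrist")[90:340,130:430,::-1]; b=eyes.snapshot("scene")[150:310,210:340,::-1]
f=lambda i:cv2.resize(i,(400,400*i.shape[0]//i.shape[1]),interpolation=cv2.INTER_CUBIC)
A=f(a);B=f(b);o=np.zeros((500,800,3),np.uint8);o[:A.shape[0],:400]=A;o[:B.shape[0],400:]=B
cv2.imwrite("pics/end.png",o)
E
```

```text
t28.23 tcp [545.8 -31.4 259.8] hd 1.315 F [0.1 0.1 0.6] M [-0.03  0.01 -0.  ] op 39.8
```

View pics/end.png

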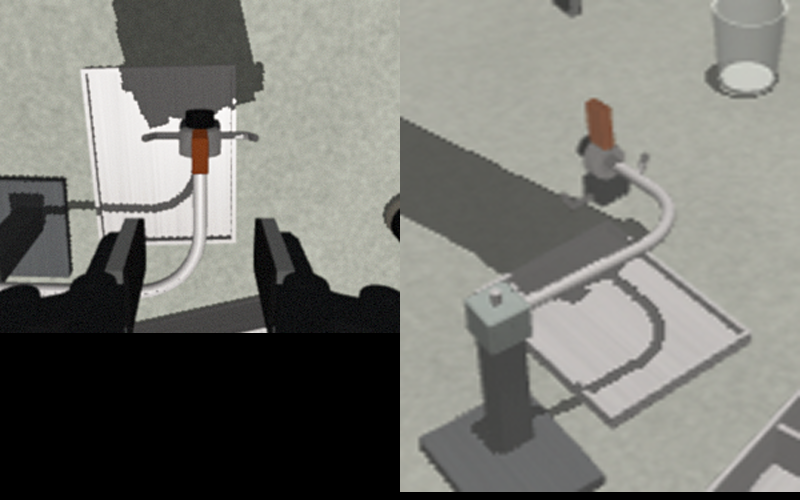

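The left panel shows the knob (200,118) touching the collar (200,140), and the right panel shows the hanger at the bar's tip. When released the collar tilted with the drooping bar, which could have opened a sub-millimetre gap. So I'll nudge the tab base gently from behind with closed fingers.

```bash
J="python3 -m jog"; q(){ python3 g.py $1; }
$J '[[-15,0,0,0],[-30,0,0,0],[-32,0,0,0],[-32,0,0,0],[-32,0,0,0],[-32,0,0,0]]' 0 >/dev/null; q
$J '[[0,0,30,0],[0,0,60,0],[0,0,90,0],[0,0,108,0],[0,0,117,0],[0,0,117,0],[0,0,117,0],[0,0,117,0]]' >/dev/null; q 3 &&
$J '[[3,0,0,0],[6,0,0,0],[6,0,0,0]]' >/dev/null; q 3 &&
$J '[[1,0,0,0],[1,0,0,0]]' >/dev/null; q 2.5 &&
$J '[[1,0,0,0],[1,0,0,0]]' >/dev/null; q 2.5 &&
$J '[[1,0,0,0],[1,0,0,0]]' >/dev/null; q 2.5
```

```text
t28.83 tcp [576.3 -39.4 259.5] hd 1.315 F [-0.5 -0.5  0.9] M [ 0.    0.05 -0.04] op -0.4
t29.50 tcp [577.7 -39.5 144.2] hd 1.315 F [-0.6 -0.7 -0.2] M [-0.04 -0.02 -0.  ] op -0.3
t29.75 tcp [570.9 -37.8 143.5] hd 1.315 F [-0.4 -0.5 -0.2] M [-0.02  0.02 -0.02] op -0.1
t29.92 tcp [570.2 -37.7 143.1] hd 1.315 F [-0.3 -0.8  0.5] M [-0.05  0.02 -0.01] op -0.0
t30.08 tcp [569.1 -37.5 142.8] hd 1.315 F [-0.2  0.2  1. ] M [-0.01  0.01  0.01] op -0.3
t30.25 tcp [568.1 -37.2 142.7] hd 1.315 F [-0.3 -0.2  0.3] M [-0.   -0.04  0.02] op 0.0
```

```bash
J="python3 -m jog"; q(){ python3 g.py $1; }
for i in 1; do
$J '[[0.7,0,0,0],[0.7,0,0,0]]' >/dev/null; q 2.5 &&
$J '[[0.7,0,0,0],[0.7,0,0,0]]' >/dev/null; q 2.5 &&
$J '[[0.7,0,0,0],[0.7,0,0,0]]' >/dev/null; q 2.5 &&
$J '[[0.7,0,0,0],[0.7,0,0,0]]' >/dev/null; q 2.5 &&
$J '[[0.7,0,0,0],[0.7,0,0,0]]' >/dev/null; q 2.5 &&
$J '[[0.7,0,0,0],[0.7,0,0,0]]' >/dev/null; q 2.5 &&
$J '[[0.7,0,0,0],[0.7,0,0,0]]' >/dev/null; q 2.5; done
```

```text
t30.42 tcp [567.5 -37.1 142.8] hd 1.315 F [-0.8 -0.2  0. ] M [0.05 0.01 0.02] op 0.1
t30.58 tcp [566.9 -36.9 142.8] hd 1.315 F [ 0.4  0.1 -0.5] M [-0.   -0.08 -0.04] op 0.3
t30.75 tcp [566.3 -36.7 142.9] hd 1.315 F [-0.4 -0.3 -0.3] M [ 0.02 -0.16 -0.01] op -0.1
t30.92 tcp [565.5 -36.5 142.8] hd 1.315 F [-1.8 -0.5 -0.6] M [ 0.05 -0.14 -0.02] op 0.1
t31.08 tcp [565.  -36.4 142.9] hd 1.315 F [-2.2  1.  -0.1] M [-0.04 -0.3  -0.06] op -0.0
t31.25 tcp [564.4 -36.2 143. ] hd 1.315 F [-2.4  0.  -0.9] M [ 0.01 -0.48 -0.01] op -0.4
t31.25 tcp [564.4 -36.2 143. ] hd 1.315 F [-2.4  0.  -0.9] M [ 0.01 -0.48 -0.01] op -0.4
```

```bash
J="python3 -m jog"; q(){ python3 g.py $1; }
$J '[[0.6,0,0,0],[0.6,0,0,0]]' >/dev/null; q 4.5 &&
$J '[[0.6,0,0,0],[0.6,0,0,0]]' >/dev/null; q 4.5 &&
$J '[[0.6,0,0,0],[0.6,0,0,0]]' >/dev/null; q 4.5
$J '[[-3,0,0,0],[-10,0,0,0],[-10,0,-20,0],[-10,0,-50,0],[-10,0,-80,0],[-10,0,-110,0],[-10,0,-120,0],[-10,0,-120,0],[-10,0,-120,0]]' >/dev/null; q
python3 - <<'E'
from h import *
c=cal("wrist");save("wrist","pics/end2.png",(130,60,430,285),2.6)
a=eyes.snapshot("top");cv2.imwrite("t.png",a)
E
```

```text
t31.42 tcp [563.9 -36.1 143.1] hd 1.315 F [-3.2 -0.6 -3. ] M [ 0.01 -0.65  0.02] op 0.0
t31.58 tcp [563.4 -35.9 143. ] hd 1.315 F [-4.  -0.6 -4. ] M [-0.02 -0.8  -0.  ] op 0.1
t31.58 tcp [563.4 -35.9 143. ] hd 1.315 F [-4.  -0.6 -4. ] M [-0.02 -0.8  -0.  ] op 0.1
t32.33 tcp [572.8 -38.4 262.6] hd 1.315 F [ 0.1 -0.5  1.1] M [-0.    0.06  0.  ] op -0.2
```

View pics/end2.png

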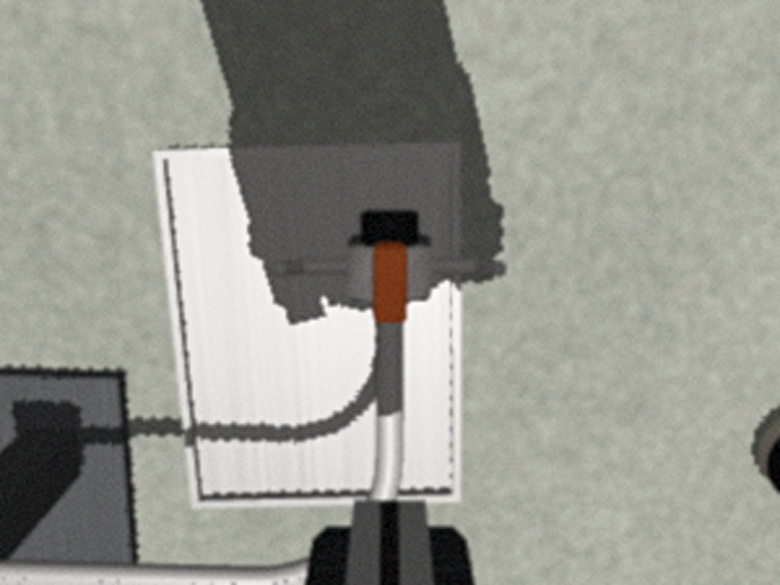

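The picture shows the collar (390,270) directly against the black knob (390,228) with no gap, and the gripper clear of everything. I'm handing it in.

```bash
python3 -c "
from workcell import ticket; print(ticket.finish_job())"
```

```text
the job is handed in; nothing more can be done
None
```

The orange-tabbed hanger hangs released on the bar with its collar against the black knob, the gripper is clear of everything, and the job was handed in at about 32 s of the 72 s allowed; the forces I read stayed under about 8 N.

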